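# Put the stray printing blocks and ink away in their trays

### The arm

A 6-joint arm with a two-finger parallel gripper is mounted at the origin on the work surface. World frame = base frame: x ahead of the robot, y to its left, z up, the work surface at z = 0. Lengths are in m, angles in rad, forces in N, time in s.
With the tool pointing down it reaches from about 0.15 to 0.775 m from the base axis. Payload 6.1 kg.
Tool frame: the origin (TCP) lies midway between the tips of the shut fingers; the grasp point (between the pads) lies 19 mm behind it; z points along the fingers, y is the line along which they close (so a half turn about z gives the same grasp; the last joint's range is limited). The gripper opens to 85 mm and grips with 20 to 120 N. Pads are 22 mm wide; open, the fingers measure 114 mm over their backs; the gripper's body (76 mm by 85 mm) begins 54 mm behind the grasp point. The pads swing forward as they close: fully open they stand 13 mm farther back than shut.
Start: joints at [1.136, 0.126, -0.04, 1.405, 0, 1.571], TCP at [0.221, 0.476, 0.231] pointing down, gripper open.
Joint ranges: [-2.72, 2.72], [-0.95, 1.95], [-1.27, 1.35], [-1.78, 2.02], [-1.46, 1.47], [-3.14, 3.14]. Speed limits (rad/s): [2.39, 2.39, 3.01, 3.14, 3.14, 3.14].

### API

Orientations are given as [roll, pitch, yaw] about the fixed x, y, z axes, in that order (R = Rz(yaw) Ry(pitch) Rx(roll)).
In Python, from cell import bot, vision gives the robot as it stands.
- The arm moves only by the tool arm_command, never from a script. Its argument "steps" is a list of rows, each an object of numbers: "hand": the closure, from -1 (fully open) to 1 (shut); "x", "y", "z": the shift along the tool's x, y, z in units of 60 mm (1.0 is 60 mm); "wx", "wy", "wz": the turn, a rotation vector about the tool's x, y, z in units of 10 degrees (1.0 is 10 degrees). In form: [{"hand": .., "x": .., "y": .., "z": .., "wx": .., "wy": .., "wz": ..}, ...]. A call has exactly 8 rows; each row shifts and turns the commanded pose from where the row before left it, along the tool's axes as they then stand; what a row does not reach is not made up. A row lasts 1/8 s, in which the tool goes at most 62.5 mm and 10.7 degrees, less where a joint would pass 70% of its speed; a pose out of reach is approached as far as the arm can. A call is refused whole if a number of a shift passes 1 or a number of a turn 1, either way. A call with a gripper value outside its range is refused whole. The fingers move at their own pace and stop on an object; the grip force is fixed at half the most. Time passes only in rows, so rows that do not move let the fingers close, or fill a call up. It gives the time, the measured TCP pose, the force, the opening and the grip force at its end, in the units of the state.
- bot.get_state(): the state, without advancing time (a new reading comes with each control period).
- vision.capture(name): name is "side" or "top"; returns a dict with "color" (480x640x3 uint8, red, green, blue), "fx", "fy", "cx", "cy" (pixels), "R" (3x3) and "t" (3): a world point X has camera coordinates R X + t. Camera axes: x right, y down, z forward; pixel columns grow to the right and rows downward; lengths in m; the calibration is good to about 2 mm. A picture is of the moment at which its call begins. There is no depth.
- bot.close_job(): hands the job in; it is judged then, once.
The state is a dict: "time": time; "qpos": joint angles; "qvel": joint speeds; "effort": joint torques, N m; "tool_pos": TCP position; "ee_rot": TCP orientation; "force": force on the tool from outside, world axes, zero at the start; "moment": the same for the moment, N m; "gripper_width": finger opening in m; "gripper_force": force on a finger pad.
Only numpy, scipy, OpenCV 4.12 (cv2) and the standard library are available. Lean on these libraries where they do the work, as an engineer would, in place of code of your own. Each camera call takes 0.05 s, during which the arm holds its last target. There are 200 camera calls.

### The job

Put the four stray things on the bench away, each into the tray that already holds one of its kind: the long printing block with the long one, both square blocks with the square one, the ink tin with the ink tin; each must end flat on the tray's own floor, right way up, and at rest. One square block lies on top of the long block: lift it straight off without dragging the long block from its place. Set everything down rather than dropping it, and leave the bottle and the whetstone where they are.

Things in the scene. Friction and masses are not known exactly. Their poses are not given: they have to be found in the camera images.
- long_block: Long printing block: copper plate on a wooden base, 110 (x) x 50 (y) x 24 mm high, about 0.2 kg, lying on the bench copper face up with a square block on top of one part of it. Origin: centre of its underside; x along its length, z up out of the copper face.
- top_square: Square printing block: copper plate on a wooden base, 50 x 50 x 24 mm, about 0.1 kg, copper face up, lying on top of the long block (its underside 24 mm above the bench), up to 35 mm from the middle of its length and turned up to 0.6 rad. Origin: centre of its underside; x and y along its sides, z up out of the copper face.
- loose_square: Square printing block: copper plate on a wooden base, 50 x 50 x 24 mm, about 0.1 kg, copper face up, lying by itself on the bench. Origin: centre of its underside; x and y along its sides, z up out of the copper face.
- ink_tin: Round closed metal ink tin, 54 mm diameter, 32 mm high, about 0.13 kg, standing on the bench. Origin: centre of its underside, z up through the lid.
- tray_long: Fixed plywood tray, 150 (x) x 220 (y) x 14 mm high; walls and floor 5 mm thick (inside 140 x 210 mm, rim 9 mm above the floor). A long printing block (110 mm along the tray's x, 50 mm along y, 24 mm high) is fixed in it, centred 75 mm from the tray's centre towards its -y end; the rest is free. The three trays differ only in this. Origin: centre of the underside; x short side, y long side, z up.
- tray_square: Fixed plywood tray, 150 (x) x 220 (y) x 14 mm high; walls and floor 5 mm thick (inside 140 x 210 mm, rim 9 mm above the floor). A square printing block (50 x 50 x 24 mm) is fixed in it, centred 75 mm from the tray's centre towards its -y end; the rest is free. The three trays differ only in this. Origin: centre of the underside; x short side, y long side, z up.
- tray_tin: Fixed plywood tray, 150 (x) x 220 (y) x 14 mm high; walls and floor 5 mm thick (inside 140 x 210 mm, rim 9 mm above the floor). An ink tin (54 mm diameter, 32 mm high) is fixed in it, centred 75 mm from the tray's centre towards its -y end; the rest is free. The three trays differ only in this. Origin: centre of the underside; x short side, y long side, z up.
- bottle: Bystander: white plastic bottle with a blue cap, 60 mm diameter, 150 mm high, standing on the robot's left. Origin: centre of its underside.
- whetstone: Bystander: white and grey whetstone, a slab 160 (x) x 60 x 25 mm, on the robot's right. Origin: centre of its underside.
Not all that is in view belongs to the job. Leave any black look-alike of the long_block alone. Of the things that look like the ink_tin, the larger one is meant.

How it is judged:
By the outcome, as a careful person would: the job done as asked, in the order asked, and still so for the second after the job is handed in, with the robot touching nothing.
It also fails if it takes over 106 s, if anything falls off the work surface, if the arm or the gripper's body presses on something with over 40 N, if the wrist force passes 120 N, or if a joint passes its speed limit or range.

## Working session

There is one attempt and no reset: what is moved stays moved. The work goes in short steps, Python scripts to look and compute and a tool call to move; the robot and the scene stay as the last step left them, time stands still between calls to the robot, and variables do not carry over. Pictures are saved under pics/ and viewed, at most 14 in all, crops included, and the job is handed in when it is done.

Besides the shell and the picture viewer there is one more tool, called by a JSON object that holds its "api" and its "payload", one argument or row to a line. arm_command: Moves the arm, as the interface text tells. Its arguments: {"type":"object","properties":{"steps":{"type":"array"}},"required":["steps"]}

```bash
ls; mkdir -p pics
python3 - <<'E'
from cell import bot, vision
import cv2,numpy as np
for n in("top","side"):
    c=vision.capture(n); cv2.imwrite(f"pics/{n}0.png",c["color"][:,:,::-1])
    print(n,c["fx"],c["fy"],c["cx"],c["cy"],np.round(c["R"],4).tolist(),np.round(c["t"],4).tolist())
print(bot.get_state())
E
```

```text
pics
top 603.7006953380059 603.7006953380059 317.1660077399759 234.88124096149855 [[0.027, -0.9996, -0.0059], [-0.9837, -0.0256, -0.1779], [0.1777, 0.0107, -0.984]] [0.0067, 0.4648, 1.4097]
side 584.1032615687019 584.1032615687019 314.7910109413606 237.59424525441165 [[0.791, -0.6116, 0.0152], [-0.4373, -0.5826, -0.6851], [0.4279, 0.5353, -0.7283]] [-0.3467, 0.2477, 1.3536]
{'time': 0.1, 'qpos': array([ 1.13598821e+00,  1.26329365e-01, -4.05155674e-02,  1.40538354e+00,
       -2.47704327e-06,  1.57082263e+00]), 'qvel': array([ 1.54702771e-03, -1.07457485e-03,  2.93962995e-03, -2.34819712e-03,
       -1.28165719e-06,  3.16488041e-04]), 'effort': array([-7.34072728e-04, -4.36903453e+01,  3.53606057e+01,  1.36158106e-02,
       -4.00268789e-05,  3.04345264e-06]), 'tool_pos': array([0.22099617, 0.47581821, 0.23059733]), 'ee_rot': array([-3.14016051e+00,  2.51471027e-06,  2.70675824e+00]), 'force': array([ 0.73330387,  0.91178991, -0.31889073]), 'moment': array([ 0.00350501,  0.00801709, -0.03627963]), 'gripper_force': 0.0, 'gripper_width': 0.08533623291638165}
```

View pics/top0.png

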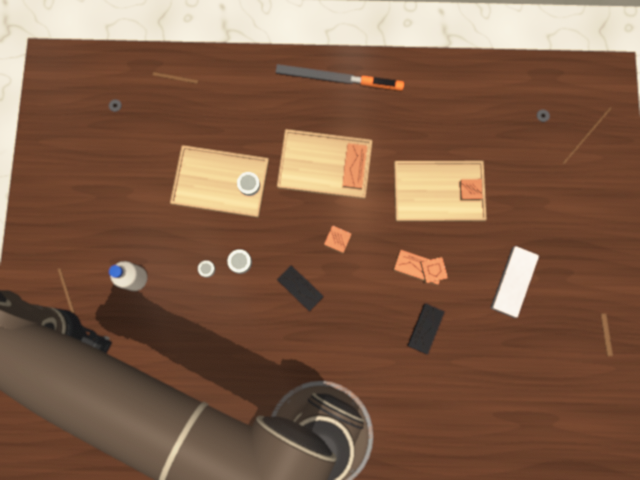

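View pics/side0.png

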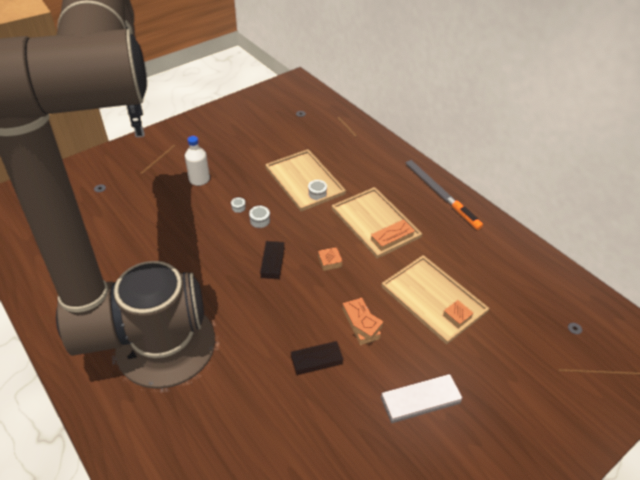

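Candidates, in top-view pixels:
- **Long block:** copper (412,264) with a square on it at (434,270). The black look-alikes at (300,288) and (427,328) are to be left alone, and the copper block at (355,165) is fixed in its tray.
- **Loose square:** (338,239). The one at (472,189) is fixed in its tray.
- **Tin:** the larger one at (239,261). The smaller one at (206,268) is not meant, and (248,183) is fixed in its tray.

Next I'll measure these and check them in one crop.

```bash
cat > h.py <<'E'
import cv2,numpy as np
from cell import bot,vision
def ray(c,uv,z):
    uv=np.atleast_2d(uv).astype(float)
    d=np.c_[(uv[:,0]-c["cx"])/c["fx"],(uv[:,1]-c["cy"])/c["fy"],np.ones(len(uv))]@c["R"]
    o=-c["R"].T@c["t"]; s=(z-o[2])/d[:,2]
    return (o+d*s[:,None])[:,:2]
def proj(c,P):
    q=np.atleast_2d(P)@c["R"].T+c["t"]; return np.c_[q[:,0]/q[:,2]*c["fx"]+c["cx"],q[:,1]/q[:,2]*c["fy"]+c["cy"]]
def rect(c,cnt,z):
    w=ray(c,cnt.reshape(-1,2),z); (x,y),(a,b),t=cv2.minAreaRect((w*1000).astype(np.float32))
    return "c=(%.1f,%.1f) size %.1fx%.1f mm ang(first) %.1f deg"%(x,y,a,b,t)
def blobs(m,amin=60):
    return [k for k in cv2.findContours(m.astype(np.uint8),0,cv2.CHAIN_APPROX_NONE)[0] if cv2.contourArea(k)>amin]
def masks(c):
    h=cv2.cvtColor(c["color"],cv2.COLOR_RGB2HSV).astype(int); H,S,V=h[...,0],h[...,1],h[...,2]
    return {"copper":(H<13)&(S>90)&(V>165),"wood":(H>=10)&(H<25)&(S>60)&(S<165)&(V>165),"white":(S<60)&(V>130)}
E
python3 - <<'E'
from h import *
for n in("top","side"):
    c=vision.capture(n)
    for k,m in masks(c).items():
        for b in blobs(m):
            u,v=b.reshape(-1,2).mean(0)
            if cv2.contourArea(b)>9000 or (n=="top" and v<100): continue
            print(n,k,"px %d,%d A%d"%(u,v,cv2.contourArea(b)),*[f"z{z}: "+rect(c,b,z) for z in {"copper":(.024,.048),"wood":(.014,),"white":(.032,)}[k]])
c=vision.capture("top");a=cv2.resize(c["color"][215:310,180:460],None,fx=2.8,fy=2.8,interpolation=2)
d=vision.capture("side");b=cv2.resize(d["color"][285:355,320:405],None,fx=3.8,fy=3.8,interpolation=2)
o=np.zeros((600,800,3),np.uint8);o[:a.shape[0],:a.shape[1]]=a[:,:800];o[270:270+b.shape[0],:b.shape[1]]=b
cv2.imwrite("pics/crop1.png",o[:,:,::-1])
E
```

```text
top copper px 421,266 A1054 z0.024: c=(395.8,-233.9) size 128.5x66.4 mm ang(first) 80.1 deg z0.048: c=(392.6,-230.0) size 126.3x65.3 mm ang(first) 80.1 deg
top copper px 337,238 A419 z0.024: c=(459.9,-30.5) size 51.9x52.8 mm ang(first) 67.9 deg z0.048: c=(455.7,-30.0) size 51.1x51.9 mm ang(first) 67.9 deg
top copper px 471,188 A360 z0.024: c=(593.5,-356.9) size 48.3x51.3 mm ang(first) 2.2 deg z0.048: c=(587.0,-351.0) size 47.5x50.4 mm ang(first) 2.2 deg
top copper px 354,165 A782 z0.024: c=(645.8,-68.0) size 49.2x111.4 mm ang(first) 84.2 deg z0.048: c=(638.5,-66.9) size 48.3x109.5 mm ang(first) 84.2 deg
top wood px 175,449 A183 z0.014: c=(-34.5,329.8) size 16.2x159.8 mm ang(first) 65.3 deg
top wood px 421,266 A1054 z0.014: c=(397.1,-235.6) size 129.3x66.8 mm ang(first) 80.1 deg
top wood px 337,238 A419 z0.014: c=(461.7,-30.8) size 52.3x53.2 mm ang(first) 67.9 deg
top wood px 439,190 A5190 z0.014: c=(590.0,-281.7) size 150.8x222.5 mm ang(first) 1.5 deg
top wood px 219,180 A5140 z0.014: c=(601.8,267.5) size 222.5x153.2 mm ang(first) 82.7 deg
top wood px 324,163 A5080 z0.014: c=(653.3,5
[... 2430 characters left out ...]
407 A7946 z0.032: c=(-326.9,60.4) size 526.9x135.1 mm ang(first) 89.8 deg
side white px 84,303 A134 z0.032: c=(-103.4,200.4) size 44.1x105.1 mm ang(first) 74.9 deg
side white px 148,296 A359 z0.032: c=(33.0,137.1) size 122.8x161.0 mm ang(first) 67.8 deg
side white px 258,212 A238 z0.032: c=(401.6,205.1) size 59.6x55.2 mm ang(first) 55.4 deg
side white px 237,203 A144 z0.032: c=(373.2,269.1) size 56.8x39.5 mm ang(first) 53.2 deg
side white px 316,188 A274 z0.032: c=(588.5,184.2) size 81.5x52.3 mm ang(first) 52.7 deg
side white px 196,165 A681 z0.032: c=(366.9,489.3) size 185.4x62.0 mm ang(first) 64.6 deg
side white px 116,121 A799 z0.032: c=(271.2,834.1) size 189.1x87.2 mm ang(first) 75.6 deg
```

View pics/crop1.png

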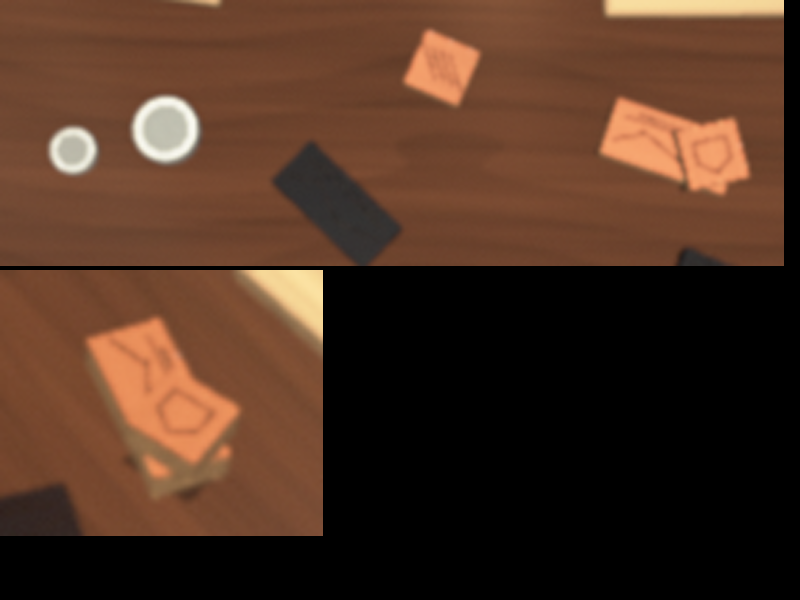

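The crop confirms the choices: the copper long block's free end is at crop (640,135), with the pentagon square on it at (713,155). The loose square is at (442,67), the larger tin at (166,129) and the smaller one at (73,150). Next is the pose of the top square and the first move.

```bash
cat >> h.py <<'E'
def go(x,y,z,close):
    """print remaining move in tool units; x,y,z in mm; close = closing direction, deg in world (mod 180)"""
    s=bot.get_state(); from scipy.spatial.transform import Rotation as Ro
    R=Ro.from_euler("xyz",s["ee_rot"]); d=R.inv().apply(np.array([x,y,z])/1000-s["tool_pos"])
    yaw=np.degrees(s["ee_rot"][2]); dy=(close+90-yaw+90)%180-90
    T=Ro.from_euler("xyz",[180,0,yaw+dy],degrees=True); r=(R.inv()*T).as_rotvec(degrees=True)
    print("t %.2f pos %s yaw %.1f q1 %.2f q6 %.2f w %.4f"%(s["time"],np.round(s["tool_pos"]*1000,1),yaw,s["qpos"][0],s["qpos"][5],s["gripper_width"]))
    print("units x %.3f y %.3f z %.3f | turns %s | in 180-alt wz q6 consider"%(*(d/.06),np.round(r/10,3)))
E
python3 - <<'E'
from h import *
t,s=vision.capture("top"),vision.capture("side")
P=np.array([[442.5,257.1],[447.9,278.6],[427.1,282.9],[421.4,261.4]])
S=np.array([[240,408],[196,466],[130,418],[185,370]])*1.;S=np.c_[320+S[:,0]/3.8,285+(S[:,1]-270)/3.8]
for n,c,p in(("t",t,P),("s",s,S)):
    w=ray(c,p,.048)*1000; e=np.roll(w,-1,0)-w
    print(n,w.round(1).tolist(),w.mean(0).round(1),"len",np.hypot(*e.T).round(1),"ang",(np.degrees(np.arctan2(e[:,1],e[:,0]))%90).round(1))
L=np.array([[619,97],[600,154],[683,182]])/2.8+[180,215]
w=ray(t,L,.024)*1000;e=np.diff(w,axis=0);print("long",w.round(1).tolist(),np.hypot(*e.T),np.degrees(np.arctan2(e[:,1],e[:,0]))%90)
go(390,-255,150,0)
E
```

```text
t [[417.5, -280.1], [366.6, -292.3], [355.1, -243.2], [405.9, -230.0]] [ 386.3 -261.4] len [52.4 50.4 52.5 51.4] ang [13.5 13.2 14.6 13.1]
s [[421.1, -279.3], [372.0, -294.5], [362.9, -244.5], [413.1, -237.8]] [ 392.3 -264. ] len [51.4 50.8 50.7 42.3] ang [17.2 10.2  7.6 10.8]
long [[436.7, -184.9], [386.7, -168.7], [364.4, -239.8]] [52.56885555 74.54265949] [72.05491219 72.62483445]
t 0.40 pos [221.1 476.1 231.2] yaw 155.1 q1 1.14 q6 1.57 w 0.0854
units x -7.686 y -9.865 z 1.355 | turns [-1.000e-03  1.000e-03  6.509e+00] | in 180-alt wz q6 consider
```

{"api": "arm_command", "payload": {
  "steps": [
    {"hand":-1,"x":-0.3,"y":-0.4},
    {"hand":-1,"x":-0.5,"y":-0.64},
    {"hand":-1,"x":-0.5,"y":-0.64},
    {"hand":-1,"x":-0.5,"y":-0.64},
    {"hand":-1,"x":-0.5,"y":-0.64},
    {"hand":-1,"x":-0.5,"y":-0.64},
    {"hand":-1,"x":-0.5,"y":-0.64},
    {"hand":-1,"x":-0.5,"y":-0.64}
  ]
}}

```text
invalid input at $.steps[0]: expected keys hand, x, y, z, wx, wy, wz
```

{"api": "arm_command", "payload": {
  "steps": [
    {"hand":-1,"x":-0.5,"y":-0.64},
    {"hand":-1,"x":-0.5,"y":-0.64},
    {"hand":-1,"x":-0.5,"y":-0.64},
    {"hand":-1,"x":-0.5,"y":-0.64},
    {"hand":-1,"x":-0.5,"y":-0.64},
    {"hand":-1,"x":-0.5,"y":-0.64},
    {"hand":-1,"x":-0.5,"y":-0.64},
    {"hand":-1,"x":-0.41,"y":-0.62}
  ]
}}

```text
invalid input at $.steps[0]: expected keys hand, x, y, z, wx, wy, wz
```

{"api": "arm_command", "payload": {
  "steps": [
    {"hand":-1,"wz":0.8},
    {"hand":-1,"wz":0.8,"z":0.2},
    {"hand":-1,"wz":0.8,"z":0.3},
    {"hand":-1,"wz":0.8,"z":0.3},
    {"hand":-1,"wz":0.8,"z":0.3},
    {"hand":-1,"wz":0.8,"z":0.2},
    {"hand":-1,"wz":0.36,"z":0.1},
    {"hand":-1}
  ]
}}

```text
invalid input at $.steps[0]: expected keys hand, x, y, z, wx, wy, wz
```

```bash
python3 -c "
from h import *
go(388.5,-262,26,13.5)
c=vision.capture('top');s=vision.capture('side')
cv2.imwrite('pics/a.png',np.hstack([cv2.resize(c['color'][190:330,350:510],None,fx=2.5,fy=2.5),cv2.resize(s['color'][250:390,290:450],None,fx=2.5,fy=2.5)])[:,:,::-1])"
```

```text
t 0.40 pos [221.1 476.1 231.2] yaw 155.1 q1 1.14 q6 1.57 w 0.0854
units x -7.712 y -9.981 z 3.422 | turns [-1.000e-03  1.000e-03  5.159e+00] | in 180-alt wz q6 consider
```

View pics/a.png

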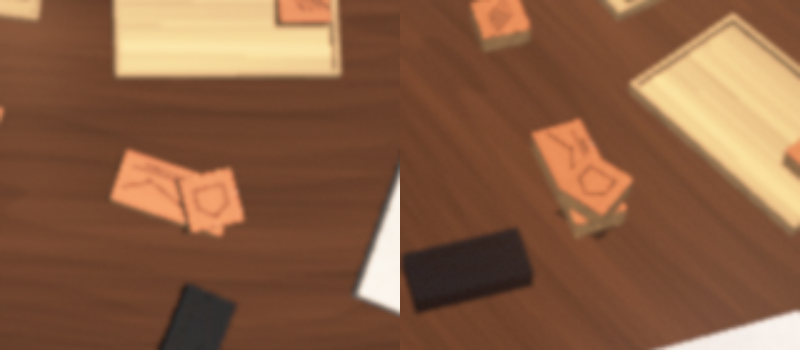

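The moves were refused because every row needs all the keys, so the picture shows the scene unchanged: the stack is still at about (175,190) in the left panel. I'll send them again in full.

{"api": "arm_command", "payload": {
  "steps": [
    {"hand":-1,"x":-0.3,"y":-0.4,"z":0,"wx":0,"wy":0,"wz":0},
    {"hand":-1,"x":-0.5,"y":-0.64,"z":0,"wx":0,"wy":0,"wz":0},
    {"hand":-1,"x":-0.5,"y":-0.64,"z":0,"wx":0,"wy":0,"wz":0},
    {"hand":-1,"x":-0.5,"y":-0.64,"z":0,"wx":0,"wy":0,"wz":0},
    {"hand":-1,"x":-0.5,"y":-0.64,"z":0,"wx":0,"wy":0,"wz":0},
    {"hand":-1,"x":-0.5,"y":-0.64,"z":0,"wx":0,"wy":0,"wz":0},
    {"hand":-1,"x":-0.5,"y":-0.64,"z":0,"wx":0,"wy":0,"wz":0},
    {"hand":-1,"x":-0.5,"y":-0.64,"z":0,"wx":0,"wy":0,"wz":0}
  ]
}}

```text
time: 1.5
tool_pos: [0.3047, 0.1131, 0.2316]
ee_rot: [3.141, 0.001, 2.707]
force: [1.1, 0.3, 0.0]
gripper_width: 0.0856
gripper_force: 0.0
```

{"api": "arm_command", "payload": {
  "steps": [
    {"hand":-1,"x":-0.5,"y":-0.64,"z":0,"wx":0,"wy":0,"wz":0},
    {"hand":-1,"x":-0.5,"y":-0.64,"z":0,"wx":0,"wy":0,"wz":0},
    {"hand":-1,"x":-0.5,"y":-0.64,"z":0,"wx":0,"wy":0,"wz":0},
    {"hand":-1,"x":-0.5,"y":-0.64,"z":0,"wx":0,"wy":0,"wz":0},
    {"hand":-1,"x":-0.5,"y":-0.64,"z":0,"wx":0,"wy":0,"wz":0},
    {"hand":-1,"x":-0.5,"y":-0.64,"z":0,"wx":0,"wy":0,"wz":0},
    {"hand":-1,"x":-0.5,"y":-0.64,"z":0,"wx":0,"wy":0,"wz":0},
    {"hand":-1,"x":-0.41,"y":-0.62,"z":0,"wx":0,"wy":0,"wz":0}
  ]
}}

```text
time: 2.5
tool_pos: [0.3886, -0.2637, 0.2313]
ee_rot: [3.142, 0.0, 2.706]
force: [0.3, 1.3, -0.3]
gripper_width: 0.0858
gripper_force: 0.0
```

{"api": "arm_command", "payload": {
  "steps": [
    {"hand":-1,"x":0,"y":0,"z":0,"wx":0,"wy":0,"wz":0.8},
    {"hand":-1,"x":0,"y":0,"z":0.2,"wx":0,"wy":0,"wz":0.8},
    {"hand":-1,"x":0,"y":0,"z":0.3,"wx":0,"wy":0,"wz":0.8},
    {"hand":-1,"x":0,"y":0,"z":0.3,"wx":0,"wy":0,"wz":0.8},
    {"hand":-1,"x":0,"y":0,"z":0.3,"wx":0,"wy":0,"wz":0.8},
    {"hand":-1,"x":0,"y":0,"z":0.2,"wx":0,"wy":0,"wz":0.8},
    {"hand":-1,"x":0,"y":0,"z":0.1,"wx":0,"wy":0,"wz":0.36},
    {"hand":-1,"x":0,"y":0,"z":0,"wx":0,"wy":0,"wz":0}
  ]
}}

```text
time: 3.5
tool_pos: [0.3882, -0.2616, 0.1469]
ee_rot: [-3.141, -0.001, 1.807]
force: [-0.4, -0.2, 0.2]
gripper_width: 0.0854
gripper_force: 0.0
```

```bash
python3 -c "
from h import *
go(388.5,-262,26,13.5)"
```

```text
t 3.50 pos [ 388.2 -261.6  146.9] yaw 103.5 q1 -0.59 q6 0.74 w 0.0854
units x -0.009 y 0.005 z 2.015 | turns [-0.003 -0.004  0.003] | in 180-alt wz q6 consider
```

{"api": "arm_command", "payload": {
  "steps": [
    {"hand":-1,"x":0,"y":0,"z":0.3,"wx":0,"wy":0,"wz":0},
    {"hand":-1,"x":0,"y":0,"z":0.4,"wx":0,"wy":0,"wz":0},
    {"hand":-1,"x":0,"y":0,"z":0.4,"wx":0,"wy":0,"wz":0},
    {"hand":-1,"x":0,"y":0,"z":0.4,"wx":0,"wy":0,"wz":0},
    {"hand":-1,"x":0,"y":0,"z":0.3,"wx":0,"wy":0,"wz":0},
    {"hand":-1,"x":0,"y":0,"z":0.15,"wx":0,"wy":0,"wz":0},
    {"hand":-1,"x":0,"y":0,"z":0.05,"wx":0,"wy":0,"wz":0},
    {"hand":-1,"x":0,"y":0,"z":0,"wx":0,"wy":0,"wz":0}
  ]
}}

```text
time: 4.5
tool_pos: [0.3888, -0.262, 0.0278]
ee_rot: [3.141, 0.001, 1.806]
force: [-0.8, -0.1, 0.6]
gripper_width: 0.0851
gripper_force: 0.0
```

{"api": "arm_command", "payload": {
  "steps": [
    {"hand":1,"x":0,"y":0,"z":0,"wx":0,"wy":0,"wz":0},
    {"hand":1,"x":0,"y":0,"z":0,"wx":0,"wy":0,"wz":0},
    {"hand":1,"x":0,"y":0,"z":0,"wx":0,"wy":0,"wz":0},
    {"hand":1,"x":0,"y":0,"z":0,"wx":0,"wy":0,"wz":0},
    {"hand":1,"x":0,"y":0,"z":0,"wx":0,"wy":0,"wz":0},
    {"hand":1,"x":0,"y":0,"z":0,"wx":0,"wy":0,"wz":0},
    {"hand":1,"x":0,"y":0,"z":0,"wx":0,"wy":0,"wz":0},
    {"hand":1,"x":0,"y":0,"z":0,"wx":0,"wy":0,"wz":0}
  ]
}}

```text
time: 5.5
tool_pos: [0.389, -0.2622, 0.0281]
ee_rot: [3.141, 0.001, 1.806]
force: [-0.1, 0.4, 5.7]
gripper_width: 0.0485
gripper_force: 62.7
```

{"api": "arm_command", "payload": {
  "steps": [
    {"hand":1,"x":0,"y":0,"z":-0.05,"wx":0,"wy":0,"wz":0},
    {"hand":1,"x":0,"y":0,"z":-0.15,"wx":0,"wy":0,"wz":0},
    {"hand":1,"x":0,"y":0,"z":-0.25,"wx":0,"wy":0,"wz":0},
    {"hand":1,"x":0,"y":0,"z":-0.35,"wx":0,"wy":0,"wz":0},
    {"hand":1,"x":0,"y":0,"z":-0.35,"wx":0,"wy":0,"wz":0},
    {"hand":1,"x":0,"y":0,"z":-0.25,"wx":0,"wy":0,"wz":0.4},
    {"hand":1,"x":0,"y":0,"z":-0.1,"wx":0,"wy":0,"wz":0.4},
    {"hand":1,"x":0,"y":0,"z":0,"wx":0,"wy":0,"wz":0.4}
  ]
}}

```text
time: 6.5
tool_pos: [0.389, -0.2622, 0.1191]
ee_rot: [3.14, 0.001, 1.595]
force: [-0.0, -0.1, -1.4]
gripper_width: 0.0491
gripper_force: 62.0
```

```bash
python3 -c "
from h import *
go(590,-217,10,1.5)
c=vision.capture('top')
for b in blobs(masks(c)['copper']): print(b.reshape(-1,2).mean(0),rect(c,b,.024))
s=vision.capture('side')
cv2.imwrite('pics/b.png',np.hstack([cv2.resize(c['color'][190:330,350:510],None,fx=2.5,fy=2.5),cv2.resize(s['color'][250:390,290:450],None,fx=2.5,fy=2.5)])[:,:,::-1])"
```

```text
t 6.50 pos [ 389.  -262.2  119.1] yaw 91.4 q1 -0.59 q6 0.95 w 0.0491
units x 0.675 y 3.364 z 1.823 | turns [ 0.01   0.007 -0.014] | in 180-alt wz q6 consider
[337.5        238.52777778] c=(460.0,-30.5) size 51.7x52.8 mm ang(first) 68.0 deg
[470.34782609 187.56521739] c=(593.7,-356.9) size 48.3x50.9 mm ang(first) 1.5 deg
[354.23931624 165.64957265] c=(645.9,-68.2) size 49.6x111.2 mm ang(first) 84.7 deg
[381.9537037   83.69444444] c=(867.3,-135.6) size 111.5x25.7 mm ang(first) 82.7 deg
```

View pics/b.png

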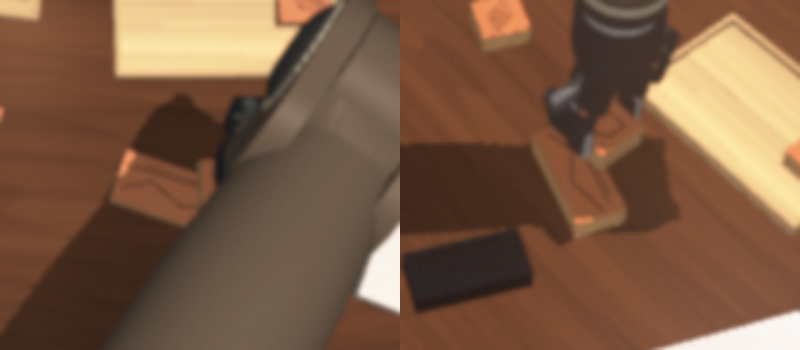

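The square is held at right-panel pixel (615,130), and the long block hasn't moved: its end is still at left-panel (125,155). Now I'll carry the square to the tray.

{"api": "arm_command", "payload": {
  "steps": [
    {"hand":1,"x":0.05,"y":0.25,"z":0,"wx":0,"wy":0,"wz":0},
    {"hand":1,"x":0.1,"y":0.5,"z":0,"wx":0,"wy":0,"wz":0},
    {"hand":1,"x":0.1,"y":0.55,"z":0,"wx":0,"wy":0,"wz":0},
    {"hand":1,"x":0.1,"y":0.55,"z":0,"wx":0,"wy":0,"wz":0},
    {"hand":1,"x":0.1,"y":0.55,"z":0,"wx":0,"wy":0,"wz":0},
    {"hand":1,"x":0.1,"y":0.5,"z":0.1,"wx":0,"wy":0,"wz":0},
    {"hand":1,"x":0.08,"y":0.3,"z":0.2,"wx":0,"wy":0,"wz":0},
    {"hand":1,"x":0.045,"y":0.16,"z":0.2,"wx":0,"wy":0,"wz":0}
  ]
}}

```text
time: 7.6
tool_pos: [0.5897, -0.2154, 0.0859]
ee_rot: [-3.141, -0.0, 1.598]
force: [-0.1, -0.1, -1.6]
gripper_width: 0.0489
gripper_force: 62.1
```

{"api": "arm_command", "payload": {
  "steps": [
    {"hand":1,"x":0,"y":0,"z":0.3,"wx":0,"wy":0,"wz":0},
    {"hand":1,"x":0,"y":0,"z":0.3,"wx":0,"wy":0,"wz":0},
    {"hand":1,"x":0,"y":0,"z":0.25,"wx":0,"wy":0,"wz":0},
    {"hand":1,"x":0,"y":0,"z":0.15,"wx":0,"wy":0,"wz":0},
    {"hand":1,"x":0,"y":0,"z":0.1,"wx":0,"wy":0,"wz":0},
    {"hand":1,"x":0,"y":0,"z":0.05,"wx":0,"wy":0,"wz":0},
    {"hand":1,"x":0,"y":0,"z":0,"wx":0,"wy":0,"wz":0},
    {"hand":1,"x":0,"y":0,"z":0,"wx":0,"wy":0,"wz":0}
  ]
}}

```text
time: 8.6
tool_pos: [0.5893, -0.2162, 0.0188]
ee_rot: [3.141, 0.0, 1.597]
force: [0.1, 0.3, -0.4]
gripper_width: 0.0488
gripper_force: 62.1
```

```bash
python3 -c "
from h import *
go(590,-217,9,1.5)"
```

```text
t 8.60 pos [ 589.3 -216.2   18.8] yaw 91.5 q1 -0.35 q6 1.19 w 0.0488
units x -0.014 y 0.011 z 0.163 | turns [ 0.005  0.002 -0.001] | in 180-alt wz q6 consider
```

{"api": "arm_command", "payload": {
  "steps": [
    {"hand":1,"x":0,"y":0,"z":0.03,"wx":0,"wy":0,"wz":0},
    {"hand":1,"x":0,"y":0,"z":0.03,"wx":0,"wy":0,"wz":0},
    {"hand":1,"x":0,"y":0,"z":0.03,"wx":0,"wy":0,"wz":0},
    {"hand":1,"x":0,"y":0,"z":0.02,"wx":0,"wy":0,"wz":0},
    {"hand":1,"x":0,"y":0,"z":0.02,"wx":0,"wy":0,"wz":0},
    {"hand":1,"x":0,"y":0,"z":0.01,"wx":0,"wy":0,"wz":0},
    {"hand":1,"x":0,"y":0,"z":0.01,"wx":0,"wy":0,"wz":0},
    {"hand":1,"x":0,"y":0,"z":0,"wx":0,"wy":0,"wz":0}
  ]
}}

```text
time: 9.6
tool_pos: [0.5889, -0.2161, 0.0093]
ee_rot: [-3.142, 0.0, 1.597]
force: [0.4, -0.3, -0.5]
gripper_width: 0.0484
gripper_force: 62.1
```

{"api": "arm_command", "payload": {
  "steps": [
    {"hand":1,"x":0,"y":0,"z":0.01,"wx":0,"wy":0,"wz":0},
    {"hand":1,"x":0,"y":0,"z":0.01,"wx":0,"wy":0,"wz":0},
    {"hand":1,"x":0,"y":0,"z":0,"wx":0,"wy":0,"wz":0},
    {"hand":1,"x":0,"y":0,"z":0,"wx":0,"wy":0,"wz":0},
    {"hand":1,"x":0,"y":0,"z":0,"wx":0,"wy":0,"wz":0},
    {"hand":1,"x":0,"y":0,"z":0,"wx":0,"wy":0,"wz":0},
    {"hand":1,"x":0,"y":0,"z":0,"wx":0,"wy":0,"wz":0},
    {"hand":1,"x":0,"y":0,"z":0,"wx":0,"wy":0,"wz":0}
  ]
}}

```text
time: 10.6
tool_pos: [0.589, -0.2161, 0.0092]
ee_rot: [3.141, 0.0, 1.597]
force: [-3.3, 0.8, 5.9]
gripper_width: 0.0491
gripper_force: 62.9
```

{"api": "arm_command", "payload": {
  "steps": [
    {"hand":-0.7,"x":0,"y":0,"z":0,"wx":0,"wy":0,"wz":0},
    {"hand":-0.7,"x":0,"y":0,"z":0,"wx":0,"wy":0,"wz":0},
    {"hand":-0.7,"x":0,"y":0,"z":0,"wx":0,"wy":0,"wz":0},
    {"hand":-0.7,"x":0,"y":0,"z":-0.2,"wx":0,"wy":0,"wz":0},
    {"hand":-0.7,"x":0,"y":0,"z":-0.4,"wx":0,"wy":0,"wz":0},
    {"hand":-0.7,"x":0,"y":0,"z":-0.6,"wx":0,"wy":0,"wz":0},
    {"hand":-1,"x":0,"y":0,"z":-0.6,"wx":0,"wy":0,"wz":0},
    {"hand":-1,"x":0,"y":0,"z":-0.3,"wx":0,"wy":0,"wz":0}
  ]
}}

```text
time: 11.6
tool_pos: [0.5899, -0.2164, 0.1376]
ee_rot: [3.138, 0.001, 1.597]
force: [0.1, -1.2, -0.0]
gripper_width: 0.0855
gripper_force: 0.0
```

Run:
```python
from h import *
go(402,-221,10,-17.5)
out=[]
for n in("top","side"):
    c=vision.capture(n)
    for b in blobs(masks(c)['copper']): print(n,b.reshape(-1,2).mean(0).round(),cv2.contourArea(b),rect(c,b,.024),'z29:',rect(c,b,.029)[:20])
    out.append(c['color'])
o=np.hstack([cv2.resize(out[0][150:310,340:500],(400,400)),cv2.resize(out[1][230:390,320:480],(400,400))])
cv2.imwrite('pics/c.png',o[:,:,::-1])
```

```text
t 11.60 pos [ 589.9 -216.4  137.6] yaw 91.5 q1 -0.35 q6 1.19 w 0.0855
units x 0.008 y -3.141 z 2.115 | turns [0.022 0.005 1.899] | in 180-alt wz q6 consider
top [337. 239.] 414.0 c=(459.8,-30.4) size 51.6x52.5 mm ang(first) 67.9 deg z29: c=(458.9,-30.2) size
top [477. 189.] 147.5 c=(594.0,-369.2) size 48.3x27.2 mm ang(first) 1.5 deg z29: c=(592.7,-367.9) siz
top [354. 166.] 783.5 c=(645.9,-68.1) size 49.9x111.2 mm ang(first) 84.7 deg z29: c=(644.4,-67.8) size
top [382.  84.] 187.0 c=(867.3,-135.6) size 111.5x25.7 mm ang(first) 82.7 deg z29: c=(865.0,-135.1) siz
side [458. 312.] 324.0 c=(597.0,-357.2) size 50.3x49.8 mm ang(first) 2.4 deg z29: c=(593.5,-359.1) siz
side [361. 319.] 810.5 c=(399.3,-230.3) size 111.3x54.1 mm ang(first) 71.9 deg z29: c=(396.7,-232.7) siz
side [330. 256.] 290.5 c=(463.1,-31.1) size 55.2x53.7 mm ang(first) 67.7 deg z29: c=(460.2,-34.5) size
side [390. 233.] 404.5 c=(650.9,-68.4) size 49.8x114.0 mm ang(first) 86.2 deg z29: c=(647.2,-71.6) size
side [467. 215.] 166.5 c=(866.7,-138.4) size 118.3x31.2 mm ang(first) 82.8 deg z29: c=(862.0,-141.3) siz
```

View pics/c.png

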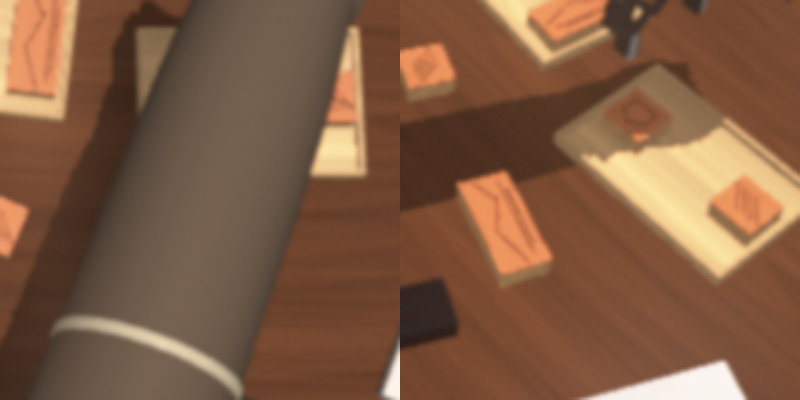

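The square sits flat in its tray, at right-panel (637,115). The long block is at about (398,-230) mm with its length along 72°. I'll grasp it next.

{"api": "arm_command", "payload": {
  "steps": [
    {"hand":-1,"x":-0.02,"y":-0.3,"z":0,"wx":0,"wy":0,"wz":0},
    {"hand":-1,"x":-0.02,"y":-0.5,"z":0,"wx":0,"wy":0,"wz":0},
    {"hand":-1,"x":-0.02,"y":-0.6,"z":0,"wx":0,"wy":0,"wz":0},
    {"hand":-1,"x":-0.02,"y":-0.6,"z":0,"wx":0,"wy":0,"wz":0},
    {"hand":-1,"x":-0.02,"y":-0.6,"z":0,"wx":0,"wy":0,"wz":0},
    {"hand":-1,"x":-0.04,"y":-0.6,"z":0,"wx":0,"wy":0,"wz":0.5},
    {"hand":-1,"x":0,"y":0,"z":0.2,"wx":0,"wy":0,"wz":0.75},
    {"hand":-1,"x":0,"y":0,"z":0.4,"wx":0,"wy":0,"wz":0.7}
  ]
}}

```text
time: 12.7
tool_pos: [0.3971, -0.2298, 0.0981]
ee_rot: [3.14, 0.0, 1.252]
force: [-0.0, 0.2, -0.4]
gripper_width: 0.0853
gripper_force: 0.0
```

```bash
python3 -c "
from h import *
go(398,-230,6,-18)"
```

```text
t 12.70 pos [ 397.1 -229.8   98.1] yaw 71.7 q1 -0.52 q6 1.37 w 0.0853
units x 0.002 y 0.012 z 1.536 | turns [ 0.011  0.002 -0.029] | in 180-alt wz q6 consider
```

{"api": "arm_command", "payload": {
  "steps": [
    {"hand":-1,"x":0,"y":0,"z":0.3,"wx":0,"wy":0,"wz":0},
    {"hand":-1,"x":0,"y":0,"z":0.3,"wx":0,"wy":0,"wz":0},
    {"hand":-1,"x":0,"y":0,"z":0.3,"wx":0,"wy":0,"wz":0},
    {"hand":-1,"x":0,"y":0,"z":0.3,"wx":0,"wy":0,"wz":0},
    {"hand":-1,"x":0,"y":0,"z":0.2,"wx":0,"wy":0,"wz":0},
    {"hand":-1,"x":0,"y":0,"z":0.1,"wx":0,"wy":0,"wz":0},
    {"hand":-1,"x":0,"y":0,"z":0,"wx":0,"wy":0,"wz":0},
    {"hand":0.5,"x":0,"y":0,"z":0,"wx":0,"wy":0,"wz":0}
  ]
}}

```text
time: 13.7
tool_pos: [0.3976, -0.2297, 0.0086]
ee_rot: [3.141, 0.0, 1.256]
force: [-0.4, -0.3, 0.1]
gripper_width: 0.0698
gripper_force: 0.0
```

{"api": "arm_command", "payload": {
  "steps": [
    {"hand":1,"x":0,"y":0,"z":0,"wx":0,"wy":0,"wz":0},
    {"hand":1,"x":0,"y":0,"z":0,"wx":0,"wy":0,"wz":0},
    {"hand":1,"x":0,"y":0,"z":0,"wx":0,"wy":0,"wz":0},
    {"hand":1,"x":0,"y":0,"z":0,"wx":0,"wy":0,"wz":0},
    {"hand":1,"x":0,"y":0,"z":0,"wx":0,"wy":0,"wz":0},
    {"hand":1,"x":0,"y":0,"z":0,"wx":0,"wy":0,"wz":0},
    {"hand":1,"x":0,"y":0,"z":0,"wx":0,"wy":0,"wz":0},
    {"hand":1,"x":0,"y":0,"z":0,"wx":0,"wy":0,"wz":0}
  ]
}}

```text
time: 14.7
tool_pos: [0.3978, -0.2298, 0.009]
ee_rot: [3.14, 0.0, 1.256]
force: [-0.4, 0.2, 5.0]
gripper_width: 0.0486
gripper_force: 63.0
```

{"api": "arm_command", "payload": {
  "steps": [
    {"hand":1,"x":0,"y":0,"z":-0.05,"wx":0,"wy":0,"wz":0},
    {"hand":1,"x":0,"y":0,"z":-0.15,"wx":0,"wy":0,"wz":0},
    {"hand":1,"x":0,"y":0,"z":-0.3,"wx":0,"wy":0,"wz":0},
    {"hand":1,"x":0,"y":0,"z":-0.4,"wx":0,"wy":0,"wz":0},
    {"hand":1,"x":0,"y":0,"z":-0.4,"wx":0,"wy":0,"wz":-0.4},
    {"hand":1,"x":0,"y":0,"z":-0.3,"wx":0,"wy":0,"wz":-0.7},
    {"hand":1,"x":0,"y":0,"z":-0.1,"wx":0,"wy":0,"wz":-0.8},
    {"hand":1,"x":0,"y":0,"z":0,"wx":0,"wy":0,"wz":-0.8}
  ]
}}

```text
time: 15.7
tool_pos: [0.3975, -0.2296, 0.1111]
ee_rot: [3.141, 0.001, 1.732]
force: [0.1, -0.9, -3.4]
gripper_width: 0.0487
gripper_force: 62.4
```

{"api": "arm_command", "payload": {
  "steps": [
    {"hand":1,"x":0,"y":0,"z":0,"wx":0,"wy":0,"wz":-0.8},
    {"hand":1,"x":0,"y":0,"z":0,"wx":0,"wy":0,"wz":-0.9},
    {"hand":1,"x":0,"y":0,"z":0,"wx":0,"wy":0,"wz":-0.9},
    {"hand":1,"x":0,"y":0,"z":0,"wx":0,"wy":0,"wz":-0.9},
    {"hand":1,"x":0,"y":0,"z":0,"wx":0,"wy":0,"wz":-0.9},
    {"hand":1,"x":0,"y":0,"z":0,"wx":0,"wy":0,"wz":-0.9},
    {"hand":1,"x":0,"y":0,"z":0,"wx":0,"wy":0,"wz":-0.9},
    {"hand":1,"x":0,"y":0,"z":0,"wx":0,"wy":0,"wz":-0.8}
  ]
}}

```text
time: 16.7
tool_pos: [0.397, -0.2293, 0.1103]
ee_rot: [3.141, -0.0, 2.954]
force: [0.4, 0.5, -2.7]
gripper_width: 0.0484
gripper_force: 62.3
```

Run:
```python
from h import *
go(657.6,35.4,14,84.1)
c=vision.capture("side"); cv2.imwrite('pics/d.png',cv2.resize(c['color'][180:400,280:520],(600,550))[:,:,::-1])
```

```text
t 16.70 pos [ 397.  -229.3  110.3] yaw 169.3 q1 -0.52 q6 -0.34 w 0.0484
units x -3.446 y 5.144 z 1.605 | turns [ 0.001 -0.002 -0.484] | in 180-alt wz q6 consider
```

View pics/d.png

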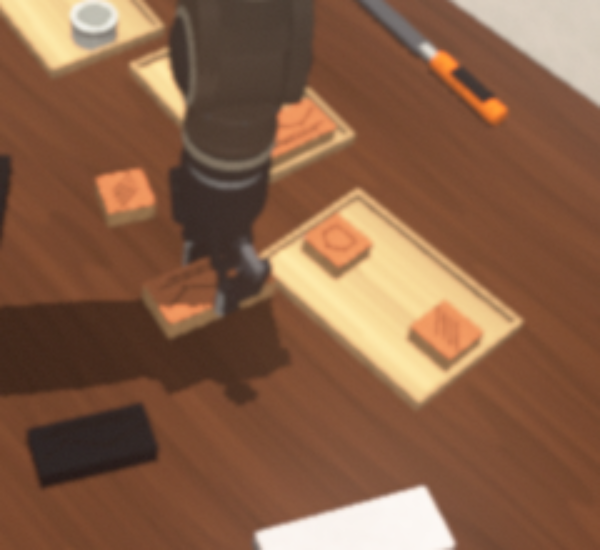

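The long block is held level at (205,298), and the top square lies flat in its tray at (337,243). Now to tray_long.

{"api": "arm_command", "payload": {
  "steps": [
    {"hand":1,"x":-0.2,"y":0.3,"z":0,"wx":0,"wy":0,"wz":0},
    {"hand":1,"x":-0.4,"y":0.6,"z":0,"wx":0,"wy":0,"wz":0},
    {"hand":1,"x":-0.45,"y":0.67,"z":0,"wx":0,"wy":0,"wz":0},
    {"hand":1,"x":-0.5,"y":0.75,"z":0,"wx":0,"wy":0,"wz":0},
    {"hand":1,"x":-0.5,"y":0.75,"z":0,"wx":0,"wy":0,"wz":0},
    {"hand":1,"x":-0.5,"y":0.75,"z":0,"wx":0,"wy":0,"wz":0},
    {"hand":1,"x":-0.5,"y":0.75,"z":0,"wx":0,"wy":0,"wz":0},
    {"hand":1,"x":-0.3,"y":0.45,"z":0,"wx":0,"wy":0,"wz":0}
  ]
}}

```text
time: 17.75
tool_pos: [0.6534, 0.0299, 0.1097]
ee_rot: [3.141, -0.0, 2.949]
force: [-0.3, -0.5, -2.9]
gripper_width: 0.0485
gripper_force: 62.6
```

{"api": "arm_command", "payload": {
  "steps": [
    {"hand":1,"x":-0.1,"y":0.12,"z":0.1,"wx":0,"wy":0,"wz":-0.24},
    {"hand":1,"x":0,"y":0,"z":0.2,"wx":0,"wy":0,"wz":-0.24},
    {"hand":1,"x":0,"y":0,"z":0.3,"wx":0,"wy":0,"wz":0},
    {"hand":1,"x":0,"y":0,"z":0.3,"wx":0,"wy":0,"wz":0},
    {"hand":1,"x":0,"y":0,"z":0.2,"wx":0,"wy":0,"wz":0},
    {"hand":1,"x":0,"y":0,"z":0.1,"wx":0,"wy":0,"wz":0},
    {"hand":1,"x":0,"y":0,"z":0,"wx":0,"wy":0,"wz":0},
    {"hand":1,"x":0,"y":0,"z":0,"wx":0,"wy":0,"wz":0}
  ]
}}

```text
time: 18.75
tool_pos: [0.6598, 0.0337, 0.0388]
ee_rot: [3.141, 0.001, 3.033]
force: [-0.9, -0.0, -2.0]
gripper_width: 0.0485
gripper_force: 62.6
```

Run:
```python
from h import *
go(657.6,35.4,14,84.1)
c=vision.capture("side"); cv2.imwrite('pics/e.png',cv2.resize(c['color'][120:280,300:480],(600,533))[:,:,::-1])
```

```text
t 18.75 pos [659.8  33.7  38.8] yaw 173.8 q1 0.05 q6 0.16 w 0.0485
units x 0.040 y 0.024 z 0.413 | turns [ 0.001  0.006 -0.032] | in 180-alt wz q6 consider
```

View pics/e.png

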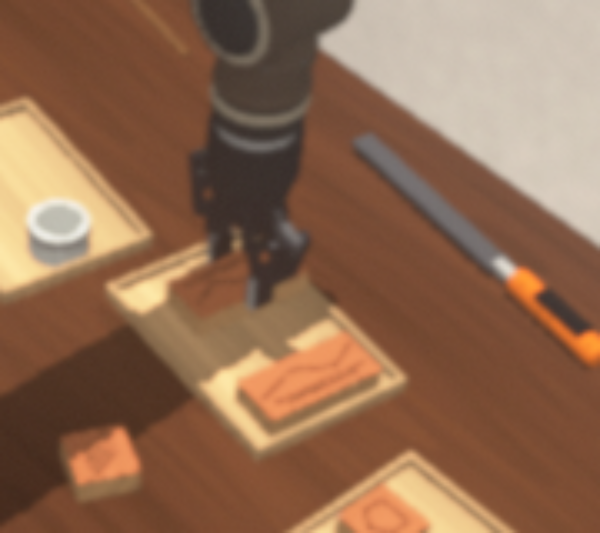

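The block hangs over the free part of the tray with its left corner at (168,290). That agrees with the fixed block's corner at (238,385) to within a few mm. I'll lower it slowly.

{"api": "arm_command", "payload": {
  "steps": [
    {"hand":1,"x":0.04,"y":0.02,"z":0.1,"wx":0,"wy":0,"wz":-0.03},
    {"hand":1,"x":0,"y":0,"z":0.1,"wx":0,"wy":0,"wz":0},
    {"hand":1,"x":0,"y":0,"z":0.08,"wx":0,"wy":0,"wz":0},
    {"hand":1,"x":0,"y":0,"z":0.05,"wx":0,"wy":0,"wz":0},
    {"hand":1,"x":0,"y":0,"z":0.03,"wx":0,"wy":0,"wz":0},
    {"hand":1,"x":0,"y":0,"z":0.02,"wx":0,"wy":0,"wz":0},
    {"hand":1,"x":0,"y":0,"z":0,"wx":0,"wy":0,"wz":0},
    {"hand":1,"x":0,"y":0,"z":0,"wx":0,"wy":0,"wz":0}
  ]
}}

```text
time: 19.8
tool_pos: [0.6572, 0.0352, 0.0155]
ee_rot: [3.142, 0.0, 3.038]
force: [-0.5, -0.3, -1.8]
gripper_width: 0.0485
gripper_force: 62.6
```

{"api": "arm_command", "payload": {
  "steps": [
    {"hand":1,"x":0,"y":0,"z":0.015,"wx":0,"wy":0,"wz":0},
    {"hand":1,"x":0,"y":0,"z":0.01,"wx":0,"wy":0,"wz":0},
    {"hand":1,"x":0,"y":0,"z":0.01,"wx":0,"wy":0,"wz":0},
    {"hand":1,"x":0,"y":0,"z":0.005,"wx":0,"wy":0,"wz":0},
    {"hand":1,"x":0,"y":0,"z":0,"wx":0,"wy":0,"wz":0},
    {"hand":1,"x":0,"y":0,"z":0,"wx":0,"wy":0,"wz":0},
    {"hand":1,"x":0,"y":0,"z":0,"wx":0,"wy":0,"wz":0},
    {"hand":1,"x":0,"y":0,"z":0,"wx":0,"wy":0,"wz":0}
  ]
}}

```text
time: 20.8
tool_pos: [0.6571, 0.0351, 0.0141]
ee_rot: [3.141, 0.001, 3.038]
force: [-4.1, -1.3, 5.3]
gripper_width: 0.0483
gripper_force: 63.6
```

{"api": "arm_command", "payload": {
  "steps": [
    {"hand":-0.8,"x":0,"y":0,"z":0,"wx":0,"wy":0,"wz":0},
    {"hand":-0.8,"x":0,"y":0,"z":0,"wx":0,"wy":0,"wz":0},
    {"hand":-0.8,"x":0,"y":0,"z":0,"wx":0,"wy":0,"wz":0},
    {"hand":-0.8,"x":0,"y":0,"z":-0.2,"wx":0,"wy":0,"wz":0},
    {"hand":-0.8,"x":0,"y":0,"z":-0.4,"wx":0,"wy":0,"wz":0},
    {"hand":-1,"x":0,"y":0,"z":-0.5,"wx":0,"wy":0,"wz":0},
    {"hand":-1,"x":0,"y":0,"z":-0.4,"wx":0,"wy":0,"wz":0.5},
    {"hand":-1,"x":0,"y":0,"z":-0.2,"wx":0,"wy":0,"wz":0.5}
  ]
}}

```text
time: 21.8
tool_pos: [0.658, 0.0352, 0.1178]
ee_rot: [3.141, 0.003, 2.861]
force: [1.3, 0.0, -0.8]
gripper_width: 0.0853
gripper_force: 0.0
```

Run:
```python
from h import *
go(460.5,-31,6,67.9)
```

```text
t 21.80 pos [658.   35.2 117.8] yaw 163.9 q1 0.05 q6 0.33 w 0.0853
units x 2.863 y -1.974 z 1.852 | turns [0.007 0.017 0.602] | in 180-alt wz q6 consider
```

{"api": "arm_command", "payload": {
  "steps": [
    {"hand":-1,"x":0.25,"y":-0.17,"z":0,"wx":0,"wy":0,"wz":0},
    {"hand":-1,"x":0.5,"y":-0.35,"z":0,"wx":0,"wy":0,"wz":0},
    {"hand":-1,"x":0.6,"y":-0.42,"z":0,"wx":0,"wy":0,"wz":0},
    {"hand":-1,"x":0.6,"y":-0.42,"z":0,"wx":0,"wy":0,"wz":0},
    {"hand":-1,"x":0.6,"y":-0.42,"z":0,"wx":0,"wy":0,"wz":0},
    {"hand":-1,"x":0.31,"y":-0.19,"z":0,"wx":0,"wy":0,"wz":0.3},
    {"hand":-1,"x":0,"y":0,"z":0.2,"wx":0,"wy":0,"wz":0.3},
    {"hand":-1,"x":0,"y":0,"z":0.3,"wx":0,"wy":0,"wz":0}
  ]
}}

```text
time: 22.8
tool_pos: [0.4603, -0.0317, 0.0863]
ee_rot: [3.141, 0.003, 2.758]
force: [-0.8, 0.1, -0.5]
gripper_width: 0.0852
gripper_force: 0.0
```

Run:
```python
from h import *
go(460.5,-31,6,67.9)
```

```text
t 22.80 pos [460.3 -31.7  86.3] yaw 158.0 q1 -0.07 q6 0.31 w 0.0852
units x 0.005 y 0.010 z 1.339 | turns [0.006 0.018 0.014] | in 180-alt wz q6 consider
```

{"api": "arm_command", "payload": {
  "steps": [
    {"hand":-1,"x":0,"y":0,"z":0.3,"wx":0,"wy":0,"wz":0},
    {"hand":-1,"x":0,"y":0,"z":0.3,"wx":0,"wy":0,"wz":0},
    {"hand":-1,"x":0,"y":0,"z":0.3,"wx":0,"wy":0,"wz":0},
    {"hand":-1,"x":0,"y":0,"z":0.2,"wx":0,"wy":0,"wz":0},
    {"hand":-1,"x":0,"y":0,"z":0.15,"wx":0,"wy":0,"wz":0},
    {"hand":-1,"x":0,"y":0,"z":0.05,"wx":0,"wy":0,"wz":0},
    {"hand":0,"x":0,"y":0,"z":0,"wx":0,"wy":0,"wz":0},
    {"hand":1,"x":0,"y":0,"z":0,"wx":0,"wy":0,"wz":0}
  ]
}}

```text
time: 23.8
tool_pos: [0.46, -0.0314, 0.0073]
ee_rot: [3.141, 0.001, 2.759]
force: [0.3, 5.1, 1.4]
gripper_width: 0.0519
gripper_force: 1.5
```

{"api": "arm_command", "payload": {
  "steps": [
    {"hand":1,"x":0,"y":0,"z":0,"wx":0,"wy":0,"wz":0},
    {"hand":1,"x":0,"y":0,"z":0,"wx":0,"wy":0,"wz":0},
    {"hand":1,"x":0,"y":0,"z":0,"wx":0,"wy":0,"wz":0},
    {"hand":1,"x":0,"y":0,"z":0,"wx":0,"wy":0,"wz":0},
    {"hand":1,"x":0,"y":0,"z":0,"wx":0,"wy":0,"wz":0},
    {"hand":1,"x":0,"y":0,"z":0,"wx":0,"wy":0,"wz":0},
    {"hand":1,"x":0,"y":0,"z":0,"wx":0,"wy":0,"wz":0},
    {"hand":1,"x":0,"y":0,"z":0,"wx":0,"wy":0,"wz":0}
  ]
}}

```text
time: 24.8
tool_pos: [0.4603, -0.0315, 0.0077]
ee_rot: [3.141, 0.001, 2.759]
force: [-0.4, 0.4, 6.7]
gripper_width: 0.0485
gripper_force: 63.0
```

{"api": "arm_command", "payload": {
  "steps": [
    {"hand":1,"x":0,"y":0,"z":-0.05,"wx":0,"wy":0,"wz":0},
    {"hand":1,"x":0,"y":0,"z":-0.15,"wx":0,"wy":0,"wz":0},
    {"hand":1,"x":0,"y":0,"z":-0.3,"wx":0,"wy":0,"wz":0.3},
    {"hand":1,"x":0,"y":0,"z":-0.4,"wx":0,"wy":0,"wz":0.6},
    {"hand":1,"x":0,"y":0,"z":-0.4,"wx":0,"wy":0,"wz":0.8},
    {"hand":1,"x":0,"y":0,"z":-0.3,"wx":0,"wy":0,"wz":0.8},
    {"hand":1,"x":0,"y":0,"z":-0.1,"wx":0,"wy":0,"wz":0.9},
    {"hand":1,"x":0,"y":0,"z":0,"wx":0,"wy":0,"wz":0.9}
  ]
}}

```text
time: 25.8
tool_pos: [0.46, -0.0315, 0.11]
ee_rot: [3.14, 0.001, 2.003]
force: [0.4, 0.6, -0.6]
gripper_width: 0.0484
gripper_force: 62.3
```

{"api": "arm_command", "payload": {
  "steps": [
    {"hand":1,"x":0,"y":0,"z":0,"wx":0,"wy":0,"wz":0.9},
    {"hand":1,"x":0,"y":0,"z":0,"wx":0,"wy":0,"wz":0.8},
    {"hand":1,"x":0,"y":0,"z":0,"wx":0,"wy":0,"wz":0.5},
    {"hand":1,"x":0,"y":0,"z":0,"wx":0,"wy":0,"wz":0.15},
    {"hand":1,"x":0,"y":0,"z":0,"wx":0,"wy":0,"wz":0},
    {"hand":1,"x":0,"y":0,"z":0,"wx":0,"wy":0,"wz":0},
    {"hand":1,"x":-0.2,"y":0.1,"z":0,"wx":0,"wy":0,"wz":0},
    {"hand":1,"x":-0.4,"y":0.2,"z":0,"wx":0,"wy":0,"wz":0}
  ]
}}

```text
time: 26.8
tool_pos: [0.479, -0.0674, 0.109]
ee_rot: [3.141, 0.0, 1.6]
force: [0.7, -1.3, -0.6]
gripper_width: 0.0488
gripper_force: 62.3
```

Run:
```python
from h import *
go(592,-281,13,1.5)
c=vision.capture("side")
for b in blobs(masks(c)['copper']): print(b.reshape(-1,2).mean(0).round(),rect(c,b,.029))
t=vision.capture("top")
for b in blobs(masks(t)['copper']): print(b.reshape(-1,2).mean(0).round(),rect(t,b,.029))
cv2.imwrite('pics/f.png',cv2.resize(c['color'][150:350,280:520],(720,600))[:,:,::-1])
```

```text
t 26.80 pos [479.  -67.4 109. ] yaw 91.7 q1 -0.14 q6 1.40 w 0.0488
units x -3.613 y 1.777 z 1.602 | turns [0.002 0.    0.019] | in 180-alt wz q6 consider
[458. 312.] c=(592.0,-359.4) size 48.9x49.6 mm ang(first) 1.5 deg
[414. 276.] c=(586.3,-215.2) size 48.1x53.4 mm ang(first) 0.8 deg
[393. 233.] c=(647.1,-71.9) size 51.7x113.1 mm ang(first) 85.5 deg
[465. 213.] c=(861.8,-142.7) size 120.8x32.8 mm ang(first) 82.5 deg
[377. 208.] c=(671.4,32.6) size 53.7x85.7 mm ang(first) 84.1 deg
[414. 190.] c=(586.2,-212.8) size 48.1x49.5 mm ang(first) 1.5 deg
[471. 189.] c=(592.4,-355.9) size 48.1x51.2 mm ang(first) 1.5 deg
[313. 161.] c=(653.0,35.3) size 47.6x110.2 mm ang(first) 84.0 deg
[382.  84.] c=(865.0,-135.1) size 111.1x25.6 mm ang(first) 82.7 deg
```

View pics/f.png

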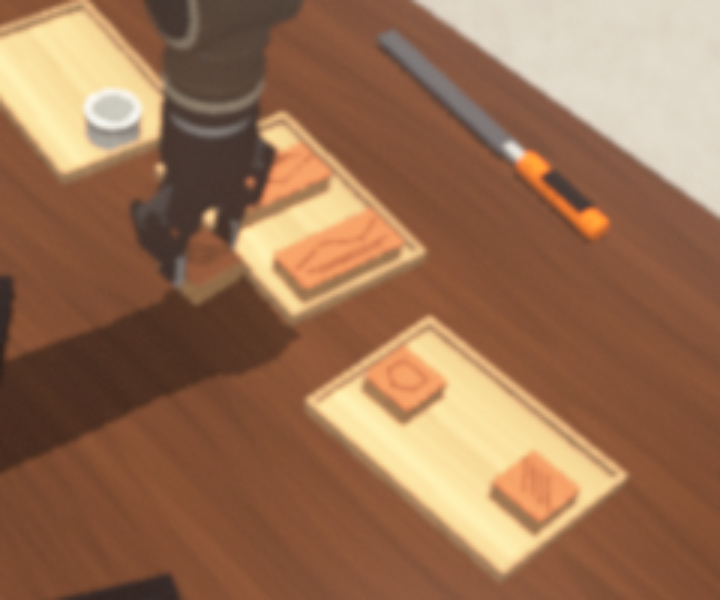

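Both placed blocks lie flat in their trays: the top square at (403,382), and the long block at (290,180), matching its fixed twin at (338,250). The loose square is held at (210,268). Moving it to tray_square between the two squares there.

{"api": "arm_command", "payload": {
  "steps": [
    {"hand":1,"x":-0.55,"y":0.27,"z":0,"wx":0,"wy":0,"wz":0},
    {"hand":1,"x":-0.6,"y":0.3,"z":0,"wx":0,"wy":0,"wz":0},
    {"hand":1,"x":-0.6,"y":0.3,"z":0,"wx":0,"wy":0,"wz":0},
    {"hand":1,"x":-0.6,"y":0.3,"z":0,"wx":0,"wy":0,"wz":0},
    {"hand":1,"x":-0.6,"y":0.3,"z":0,"wx":0,"wy":0,"wz":0},
    {"hand":1,"x":-0.45,"y":0.2,"z":0,"wx":0,"wy":0,"wz":0},
    {"hand":1,"x":-0.2,"y":0.1,"z":0,"wx":0,"wy":0,"wz":0},
    {"hand":1,"x":-0.06,"y":0,"z":0.1,"wx":0,"wy":0,"wz":0}
  ]
}}

```text
time: 27.9
tool_pos: [0.5911, -0.2839, 0.1027]
ee_rot: [3.141, -0.0, 1.598]
force: [0.0, -0.6, -1.2]
gripper_width: 0.0489
gripper_force: 62.3
```

{"api": "arm_command", "payload": {
  "steps": [
    {"hand":1,"x":0,"y":0,"z":0.2,"wx":0,"wy":0,"wz":0},
    {"hand":1,"x":0,"y":0,"z":0.3,"wx":0,"wy":0,"wz":0},
    {"hand":1,"x":0,"y":0,"z":0.3,"wx":0,"wy":0,"wz":0},
    {"hand":1,"x":0,"y":0,"z":0.2,"wx":0,"wy":0,"wz":0},
    {"hand":1,"x":0,"y":0,"z":0.1,"wx":0,"wy":0,"wz":0},
    {"hand":1,"x":0,"y":0,"z":0.05,"wx":0,"wy":0,"wz":0},
    {"hand":1,"x":0,"y":0,"z":0,"wx":0,"wy":0,"wz":0},
    {"hand":1,"x":0,"y":0,"z":0,"wx":0,"wy":0,"wz":0}
  ]
}}

```text
time: 28.9
tool_pos: [0.5912, -0.2837, 0.0345]
ee_rot: [3.141, 0.0, 1.598]
force: [-0.1, 0.2, -0.4]
gripper_width: 0.0483
gripper_force: 62.3
```

Run:
```python
from h import *
go(590,-284,13,1.5)
```

```text
t 28.90 pos [ 591.2 -283.7   34.5] yaw 91.6 q1 -0.45 q6 1.10 w 0.0483
units x -0.004 y -0.021 z 0.358 | turns [0.005 0.003 0.008] | in 180-alt wz q6 consider
```

{"api": "arm_command", "payload": {
  "steps": [
    {"hand":1,"x":0,"y":0,"z":0.1,"wx":0,"wy":0,"wz":0},
    {"hand":1,"x":0,"y":0,"z":0.1,"wx":0,"wy":0,"wz":0},
    {"hand":1,"x":0,"y":0,"z":0.08,"wx":0,"wy":0,"wz":0},
    {"hand":1,"x":0,"y":0,"z":0.03,"wx":0,"wy":0,"wz":0},
    {"hand":1,"x":0,"y":0,"z":0.02,"wx":0,"wy":0,"wz":0},
    {"hand":1,"x":0,"y":0,"z":0.01,"wx":0,"wy":0,"wz":0},
    {"hand":1,"x":0,"y":0,"z":0,"wx":0,"wy":0,"wz":0},
    {"hand":1,"x":0,"y":0,"z":0,"wx":0,"wy":0,"wz":0}
  ]
}}

```text
time: 29.9
tool_pos: [0.591, -0.2835, 0.0136]
ee_rot: [3.141, 0.0, 1.599]
force: [-0.6, 0.4, -0.6]
gripper_width: 0.0487
gripper_force: 62.3
```

{"api": "arm_command", "payload": {
  "steps": [
    {"hand":1,"x":0,"y":0,"z":0.015,"wx":0,"wy":0,"wz":0},
    {"hand":1,"x":0,"y":0,"z":0.01,"wx":0,"wy":0,"wz":0},
    {"hand":1,"x":0,"y":0,"z":0,"wx":0,"wy":0,"wz":0},
    {"hand":1,"x":0,"y":0,"z":0,"wx":0,"wy":0,"wz":0},
    {"hand":1,"x":0,"y":0,"z":0,"wx":0,"wy":0,"wz":0},
    {"hand":1,"x":0,"y":0,"z":0,"wx":0,"wy":0,"wz":0},
    {"hand":1,"x":0,"y":0,"z":0,"wx":0,"wy":0,"wz":0},
    {"hand":1,"x":0,"y":0,"z":0,"wx":0,"wy":0,"wz":0}
  ]
}}

```text
time: 30.9
tool_pos: [0.591, -0.2836, 0.0128]
ee_rot: [3.141, 0.0, 1.599]
force: [-2.2, 1.5, 6.1]
gripper_width: 0.0488
gripper_force: 63.0
```

{"api": "arm_command", "payload": {
  "steps": [
    {"hand":-0.7,"x":0,"y":0,"z":0,"wx":0,"wy":0,"wz":0},
    {"hand":-0.7,"x":0,"y":0,"z":0,"wx":0,"wy":0,"wz":0},
    {"hand":-0.7,"x":0,"y":0,"z":0,"wx":0,"wy":0,"wz":0},
    {"hand":-0.7,"x":0,"y":0,"z":-0.2,"wx":0,"wy":0,"wz":0},
    {"hand":-0.7,"x":0,"y":0,"z":-0.4,"wx":0,"wy":0,"wz":0},
    {"hand":-1,"x":0,"y":0,"z":-0.6,"wx":0,"wy":0,"wz":0},
    {"hand":-1,"x":0,"y":0,"z":-0.5,"wx":0,"wy":0,"wz":0.4},
    {"hand":-1,"x":0,"y":0,"z":-0.2,"wx":0,"wy":0,"wz":0.5}
  ]
}}

```text
time: 31.9
tool_pos: [0.5919, -0.284, 0.1295]
ee_rot: [3.138, 0.001, 1.439]
force: [0.2, -1.2, -0.5]
gripper_width: 0.0857
gripper_force: 0.0
```

Run:
```python
from h import *
go(400,206,10,-7.3)
```

```text
t 31.90 pos [ 591.9 -284.   129.5] yaw 82.4 q1 -0.45 q6 1.26 w 0.0857
units x 7.677 y -4.255 z 1.964 | turns [ 0.023  0.008 -0.027] | in 180-alt wz q6 consider
```

{"api": "arm_command", "payload": {
  "steps": [
    {"hand":-1,"x":0.3,"y":-0.17,"z":0,"wx":0,"wy":0,"wz":0},
    {"hand":-1,"x":0.6,"y":-0.33,"z":0,"wx":0,"wy":0,"wz":0},
    {"hand":-1,"x":0.7,"y":-0.39,"z":0,"wx":0,"wy":0,"wz":0},
    {"hand":-1,"x":0.7,"y":-0.39,"z":0,"wx":0,"wy":0,"wz":0},
    {"hand":-1,"x":0.7,"y":-0.39,"z":0,"wx":0,"wy":0,"wz":0},
    {"hand":-1,"x":0.7,"y":-0.39,"z":0,"wx":0,"wy":0,"wz":0},
    {"hand":-1,"x":0.7,"y":-0.39,"z":0,"wx":0,"wy":0,"wz":0},
    {"hand":-1,"x":0.7,"y":-0.39,"z":0,"wx":0,"wy":0,"wz":0}
  ]
}}

```text
time: 32.9
tool_pos: [0.4609, 0.0432, 0.1271]
ee_rot: [3.14, -0.0, 1.441]
force: [-0.5, 0.8, 0.6]
gripper_width: 0.0853
gripper_force: 0.0
```

{"api": "arm_command", "payload": {
  "steps": [
    {"hand":-1,"x":0.7,"y":-0.39,"z":0,"wx":0,"wy":0,"wz":0},
    {"hand":-1,"x":0.7,"y":-0.39,"z":0,"wx":0,"wy":0,"wz":0},
    {"hand":-1,"x":0.6,"y":-0.33,"z":0,"wx":0,"wy":0,"wz":0},
    {"hand":-1,"x":0.4,"y":-0.22,"z":0,"wx":0,"wy":0,"wz":0},
    {"hand":-1,"x":0.17,"y":-0.08,"z":0,"wx":0,"wy":0,"wz":0},
    {"hand":-1,"x":0,"y":0,"z":0.2,"wx":0,"wy":0,"wz":0},
    {"hand":-1,"x":0,"y":0,"z":0.3,"wx":0,"wy":0,"wz":0},
    {"hand":-1,"x":0,"y":0,"z":0.2,"wx":0,"wy":0,"wz":0}
  ]
}}

```text
time: 33.9
tool_pos: [0.3973, 0.2046, 0.0826]
ee_rot: [-3.141, 0.001, 1.44]
force: [-0.2, -1.6, -0.4]
gripper_width: 0.0857
gripper_force: 0.0
```

Run:
```python
from h import *
go(400,206,10,-7.3)
c=vision.capture("side")
print([(b.reshape(-1,2).mean(0).round(),rect(c,b,.029)) for b in blobs(masks(c)['copper'])])
cv2.imwrite('pics/g.png',cv2.resize(c['color'][150:350,220:460],(720,600))[:,:,::-1])
```

```text
t 33.90 pos [397.3 204.6  82.6] yaw 82.5 q1 0.48 q6 2.18 w 0.0857
units x 0.031 y 0.043 z 1.211 | turns [-0.006  0.006 -0.02 ] | in 180-alt wz q6 consider
[(array([458., 312.]), 'c=(592.3,-359.2) size 49.7x49.6 mm ang(first) 2.4 deg'), (array([435., 294.]), 'c=(589.5,-287.4) size 50.1x49.5 mm ang(first) 0.7 deg'), (array([414., 276.]), 'c=(587.6,-215.0) size 50.2x54.9 mm ang(first) 0.7 deg'), (array([393., 233.]), 'c=(647.1,-72.5) size 51.6x113.4 mm ang(first) 86.0 deg'), (array([465., 213.]), 'c=(862.1,-142.0) size 119.3x32.4 mm ang(first) 82.2 deg'), (array([370., 210.]), 'c=(656.9,31.6) size 51.1x114.3 mm ang(first) 86.5 deg')]
```

View pics/g.png

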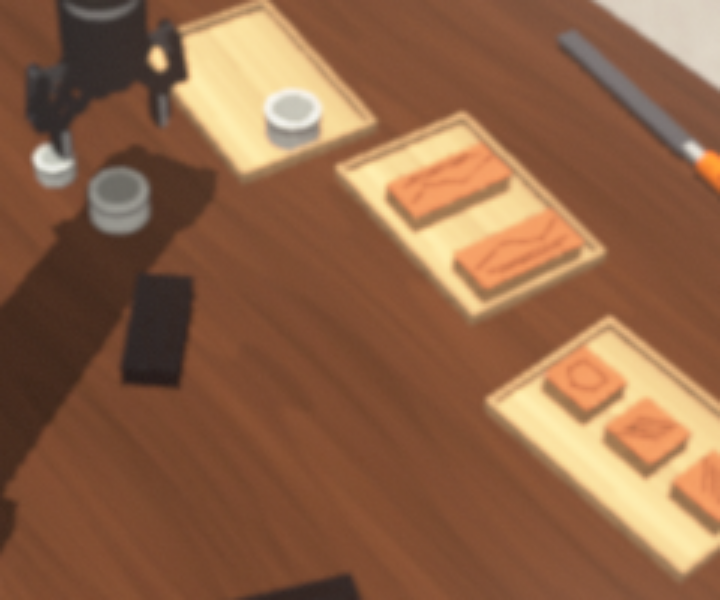

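The three blocks lie flat in their trays: the squares at (585,380) and (647,432), the long block at (448,183). The gripper is above the larger tin at (120,200). Lowering and gripping.

{"api": "arm_command", "payload": {
  "steps": [
    {"hand":-1,"x":0.03,"y":0.04,"z":0.2,"wx":0,"wy":0,"wz":0},
    {"hand":-1,"x":0,"y":0,"z":0.3,"wx":0,"wy":0,"wz":0},
    {"hand":-1,"x":0,"y":0,"z":0.3,"wx":0,"wy":0,"wz":0},
    {"hand":-1,"x":0,"y":0,"z":0.2,"wx":0,"wy":0,"wz":0},
    {"hand":-1,"x":0,"y":0,"z":0.1,"wx":0,"wy":0,"wz":0},
    {"hand":-1,"x":0,"y":0,"z":0.05,"wx":0,"wy":0,"wz":0},
    {"hand":-1,"x":0,"y":0,"z":0,"wx":0,"wy":0,"wz":0},
    {"hand":0,"x":0,"y":0,"z":0,"wx":0,"wy":0,"wz":0}
  ]
}}

```text
time: 34.95
tool_pos: [0.4003, 0.2074, 0.0155]
ee_rot: [3.141, -0.0, 1.441]
force: [-0.4, 0.5, 0.3]
gripper_width: 0.0699
gripper_force: 0.0
```

{"api": "arm_command", "payload": {
  "steps": [
    {"hand":1,"x":0,"y":0,"z":0,"wx":0,"wy":0,"wz":0},
    {"hand":1,"x":0,"y":0,"z":0,"wx":0,"wy":0,"wz":0},
    {"hand":1,"x":0,"y":0,"z":0,"wx":0,"wy":0,"wz":0},
    {"hand":1,"x":0,"y":0,"z":0,"wx":0,"wy":0,"wz":0},
    {"hand":1,"x":0,"y":0,"z":0,"wx":0,"wy":0,"wz":0},
    {"hand":1,"x":0,"y":0,"z":0,"wx":0,"wy":0,"wz":0},
    {"hand":1,"x":0,"y":0,"z":0,"wx":0,"wy":0,"wz":0},
    {"hand":1,"x":0,"y":0,"z":0,"wx":0,"wy":0,"wz":0}
  ]
}}

```text
time: 35.95
tool_pos: [0.4004, 0.2074, 0.0159]
ee_rot: [3.141, -0.001, 1.441]
force: [-1.4, -0.6, 5.6]
gripper_width: 0.0519
gripper_force: 61.9
```

{"api": "arm_command", "payload": {
  "steps": [
    {"hand":1,"x":0,"y":0,"z":-0.05,"wx":0,"wy":0,"wz":0},
    {"hand":1,"x":0,"y":0,"z":-0.15,"wx":0,"wy":0,"wz":0},
    {"hand":1,"x":0,"y":0,"z":-0.3,"wx":0,"wy":0,"wz":0},
    {"hand":1,"x":0,"y":0,"z":-0.4,"wx":0,"wy":0,"wz":0},
    {"hand":1,"x":0,"y":0,"z":-0.4,"wx":0,"wy":0,"wz":0},
    {"hand":1,"x":0,"y":0,"z":-0.2,"wx":0,"wy":0,"wz":0},
    {"hand":1,"x":0,"y":0,"z":0,"wx":0,"wy":0,"wz":0},
    {"hand":1,"x":0,"y":0,"z":0,"wx":0,"wy":0,"wz":0}
  ]
}}

```text
time: 36.95
tool_pos: [0.3995, 0.207, 0.1041]
ee_rot: [-3.141, 0.001, 1.441]
force: [0.0, -0.6, -2.1]
gripper_width: 0.0515
gripper_force: 62.7
```

Run:
```python
from h import *
go(605,282,18,-7.3)
c=vision.capture("side")
cv2.imwrite('pics/i.png',cv2.resize(c['color'][110:270,200:360],(500,500))[:,:,::-1])
```

```text
t 36.95 pos [399.5 207.  104.1] yaw 82.6 q1 0.48 q6 2.18 w 0.0515
units x 1.683 y 3.236 z 1.431 | turns [-0.006  0.004 -0.011] | in 180-alt wz q6 consider
```

View pics/i.png

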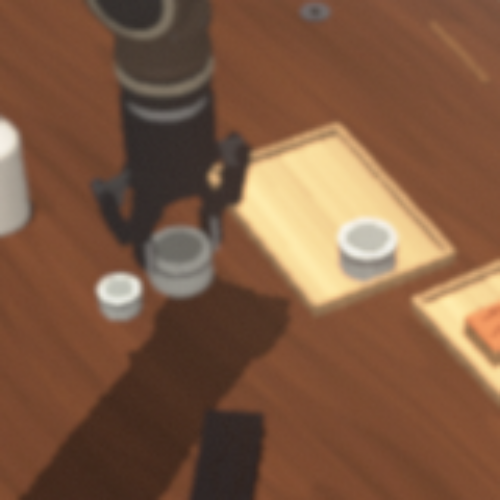

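The tin is held upright at (180,262), and the small tin is untouched at (120,295). Placing it at tray_tin.

{"api": "arm_command", "payload": {
  "steps": [
    {"hand":1,"x":0.12,"y":0.24,"z":0,"wx":0,"wy":0,"wz":0},
    {"hand":1,"x":0.25,"y":0.48,"z":0,"wx":0,"wy":0,"wz":0},
    {"hand":1,"x":0.3,"y":0.58,"z":0,"wx":0,"wy":0,"wz":0},
    {"hand":1,"x":0.3,"y":0.58,"z":0,"wx":0,"wy":0,"wz":0},
    {"hand":1,"x":0.3,"y":0.58,"z":0,"wx":0,"wy":0,"wz":0},
    {"hand":1,"x":0.25,"y":0.48,"z":0,"wx":0,"wy":0,"wz":0},
    {"hand":1,"x":0.12,"y":0.24,"z":0,"wx":0,"wy":0,"wz":0},
    {"hand":1,"x":0.04,"y":0.06,"z":0.1,"wx":0,"wy":0,"wz":0}
  ]
}}

```text
time: 38.0
tool_pos: [0.6073, 0.2825, 0.0976]
ee_rot: [-3.141, 0.0, 1.441]
force: [0.2, 0.3, -1.5]
gripper_width: 0.0516
gripper_force: 62.9
```

{"api": "arm_command", "payload": {
  "steps": [
    {"hand":1,"x":0,"y":0,"z":0.2,"wx":0,"wy":0,"wz":0},
    {"hand":1,"x":0,"y":0,"z":0.3,"wx":0,"wy":0,"wz":0},
    {"hand":1,"x":0,"y":0,"z":0.3,"wx":0,"wy":0,"wz":0},
    {"hand":1,"x":0,"y":0,"z":0.2,"wx":0,"wy":0,"wz":0},
    {"hand":1,"x":0,"y":0,"z":0.1,"wx":0,"wy":0,"wz":0},
    {"hand":1,"x":0,"y":0,"z":0,"wx":0,"wy":0,"wz":0},
    {"hand":1,"x":0,"y":0,"z":0,"wx":0,"wy":0,"wz":0},
    {"hand":1,"x":0,"y":0,"z":0,"wx":0,"wy":0,"wz":0}
  ]
}}

```text
time: 39.0
tool_pos: [0.6062, 0.2823, 0.0337]
ee_rot: [3.141, -0.001, 1.441]
force: [0.0, -0.4, -1.6]
gripper_width: 0.0519
gripper_force: 62.9
```

Another 12.8 mm to go.

{"api": "arm_command", "payload": {
  "steps": [
    {"hand":1,"x":0,"y":0,"z":0.06,"wx":0,"wy":0,"wz":0},
    {"hand":1,"x":0,"y":0,"z":0.06,"wx":0,"wy":0,"wz":0},
    {"hand":1,"x":0,"y":0,"z":0.03,"wx":0,"wy":0,"wz":0},
    {"hand":1,"x":0,"y":0,"z":0.03,"wx":0,"wy":0,"wz":0},
    {"hand":1,"x":0,"y":0,"z":0.01,"wx":0,"wy":0,"wz":0},
    {"hand":1,"x":0,"y":0,"z":0.01,"wx":0,"wy":0,"wz":0},
    {"hand":1,"x":0,"y":0,"z":0,"wx":0,"wy":0,"wz":0},
    {"hand":1,"x":0,"y":0,"z":0,"wx":0,"wy":0,"wz":0}
  ]
}}

```text
time: 40.0
tool_pos: [0.6058, 0.2821, 0.021]
ee_rot: [3.142, -0.0, 1.441]
force: [-0.1, -0.2, -1.5]
gripper_width: 0.0515
gripper_force: 63.1
```

{"api": "arm_command", "payload": {
  "steps": [
    {"hand":1,"x":0,"y":0,"z":0.01,"wx":0,"wy":0,"wz":0},
    {"hand":1,"x":0,"y":0,"z":0.01,"wx":0,"wy":0,"wz":0},
    {"hand":1,"x":0,"y":0,"z":0,"wx":0,"wy":0,"wz":0},
    {"hand":1,"x":0,"y":0,"z":0,"wx":0,"wy":0,"wz":0},
    {"hand":1,"x":0,"y":0,"z":0,"wx":0,"wy":0,"wz":0},
    {"hand":1,"x":0,"y":0,"z":0,"wx":0,"wy":0,"wz":0},
    {"hand":1,"x":0,"y":0,"z":0,"wx":0,"wy":0,"wz":0},
    {"hand":1,"x":0,"y":0,"z":0,"wx":0,"wy":0,"wz":0}
  ]
}}

```text
time: 41.0
tool_pos: [0.6058, 0.2821, 0.021]
ee_rot: [3.141, -0.001, 1.441]
force: [-2.8, -2.5, 6.5]
gripper_width: 0.0519
gripper_force: 63.5
```

Contact felt, so I'll release and lift away.

{"api": "arm_command", "payload": {
  "steps": [
    {"hand":-0.8,"x":0,"y":0,"z":0,"wx":0,"wy":0,"wz":0},
    {"hand":-0.8,"x":0,"y":0,"z":0,"wx":0,"wy":0,"wz":0},
    {"hand":-0.8,"x":0,"y":0,"z":0,"wx":0,"wy":0,"wz":0},
    {"hand":-0.8,"x":0,"y":0,"z":-0.2,"wx":0,"wy":0,"wz":0},
    {"hand":-0.8,"x":0,"y":0,"z":-0.4,"wx":0,"wy":0,"wz":0},
    {"hand":-0.8,"x":0,"y":0,"z":-0.6,"wx":0,"wy":0,"wz":0},
    {"hand":-1,"x":0,"y":0,"z":-0.6,"wx":0,"wy":0,"wz":0},
    {"hand":-1,"x":0,"y":0,"z":-0.4,"wx":0,"wy":0,"wz":0}
  ]
}}

```text
time: 42.0
tool_pos: [0.6063, 0.2824, 0.1549]
ee_rot: [3.139, -0.002, 1.441]
force: [0.7, 0.1, 0.3]
gripper_width: 0.0854
gripper_force: 0.0
```

{"api": "arm_command", "payload": {
  "steps": [
    {"hand":-1,"x":-0.3,"y":-0.5,"z":0,"wx":0,"wy":0,"wz":0},
    {"hand":-1,"x":-0.3,"y":-0.5,"z":0,"wx":0,"wy":0,"wz":0},
    {"hand":-1,"x":-0.3,"y":-0.5,"z":0,"wx":0,"wy":0,"wz":0},
    {"hand":-1,"x":-0.3,"y":-0.3,"z":0,"wx":0,"wy":0,"wz":0},
    {"hand":-1,"x":0,"y":0,"z":0,"wx":0,"wy":0,"wz":0},
    {"hand":-1,"x":0,"y":0,"z":0,"wx":0,"wy":0,"wz":0},
    {"hand":-1,"x":0,"y":0,"z":0,"wx":0,"wy":0,"wz":0},
    {"hand":-1,"x":0,"y":0,"z":0,"wx":0,"wy":0,"wz":0}
  ]
}}

```text
time: 43.0
tool_pos: [0.4899, 0.225, 0.1515]
ee_rot: [-3.141, 0.0, 1.442]
force: [0.4, 0.2, 0.4]
gripper_width: 0.0852
gripper_force: 0.0
```

Run:
```python
from h import *
c=vision.capture("side")
cv2.imwrite('pics/k.png',c['color'][:,:,::-1])
```

```text
(no output)
```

View pics/k.png

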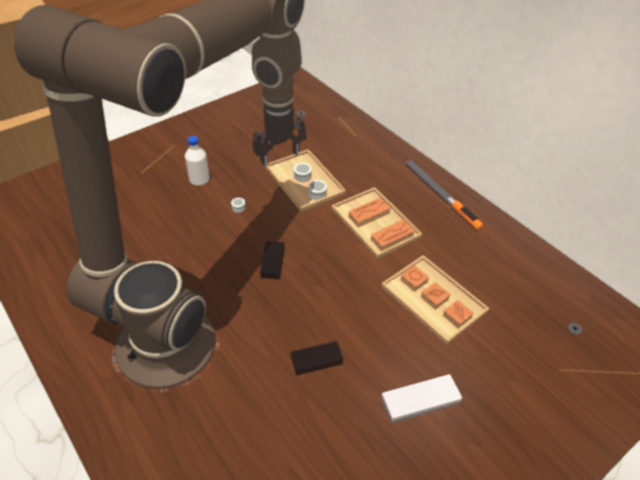

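The tin stands upright in its tray at (303,172). The long block is at (369,211) and the squares at (415,276) and (435,294), all flat. The bottle at (198,162) and the whetstone at (421,397) haven't moved, so I'll hand in.

```bash
python3 -c "
from cell import bot
print(bot.close_job())"
```

```text
the job is handed in; nothing more can be done
None
```

I handed the job in at about 43 s: the long block, both square blocks and the ink tin look flat and upright in their matching trays in the last picture, and the bottle and whetstone were not moved; no verdict came back.

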